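Advance the dip counter and hold the probe through the guide

ROBOT

A 6-joint arm with a two-finger parallel gripper is mounted at the origin on a cart in front of the work surface, level with it; the furniture and walls round the work are solid. World frame = base frame: x ahead of the robot, y to its left, z up, the work surface at z = 0. Lengths are in mm, angles in rad, forces in N, time in s.
With the tool pointing down it reaches from about 350 to 775 mm from the base axis. Payload 7.3 kg.
Tool frame: the origin (TCP) lies midway between the tips of the shut fingers; the grasp point (between the pads) lies 19 mm behind it (bot.grip_depth is the distance from the TCP to the grasp point, in mm); z points along the fingers, x is the direction in which the jaws open and shut, and the axes are right-handed (so a half turn about z gives the same grasp; the last joint's range is limited). The gripper opens to 92 mm and grips with 3 to 60 N. Pads are 19 mm wide; open, the fingers measure 130 mm over their backs; the gripper's body (75 mm by 190 mm) begins 47 mm behind the grasp point.
Start: joints at [-1.485, 0.342, 1.524, -0, 1.275, -0.146], TCP at [120.63, -510.973, 226.741] pointing down, gripper open.
Joint ranges: [-2.53, 2.53], [-0.77, 2.02], [0.04, 2.7], [-1, 4.14], [0.28, 2.66], [-3.11, 3.11]. Speed limits (rad/s): [2.57, 2.57, 3.14, 3.14, 3.14, 3.14].

INTERFACE

Orientations are given as [roll, pitch, yaw] about the fixed x, y, z axes, in that order (R = Rz(yaw) Ry(pitch) Rx(roll)).
In Python, from plant import bot gives the robot as it stands. The module is installed in compiled form; this text tells all that it offers.
- The arm moves only by the shell command python3 -m inch 'ROWS'. ROWS is JSON, a list that holds one entry, the list of rows, each a list of 7 numbers: the shift along the tool's x, y, z each as a share of 0.2 m, from -1 to 1, then the turn, a rotation vector about the tool's x, y, z each as a share of 45 degrees, from -1 to 1, then the closure, from -1 (fully open) to 1 (shut), so that 0 is half open. A call has exactly 10 rows; each row is the pose to reach, as a shift and turn from the pose commanded when the call began, along the tool's axes at that moment; what a row does not reach only later rows make up. A row lasts 1/8 s, in which the tool goes at most 62.5 mm and 10.7 degrees, less where a joint would pass 70% of its speed; a pose out of reach is approached as far as the arm can. A call with a number of a shift or a turn outside -1 to 1 is refused whole. A call with a gripper value outside its range is refused whole. The fingers move at their own pace and stop on an object; the grip force is fixed at half the most. Time passes only in rows, so rows that repeat a pose let the fingers close, or fill a call up. It gives the time, the measured TCP pose, the force and the opening at its end, in the units of the state.
- bot.get_obs(): the state, without advancing time (a new reading comes with each control period).
- bot.capture(name): name is "side" or "top" or "wrist"; returns the picture (400x640x3 uint8, red, green, blue); there is no depth.
- bot.camera_params(name): a dict with "fx", "fy", "cx", "cy" (pixels), "R" (3x3) and "t" (3): a world point X has camera coordinates R X + t; the wrist camera has in their place "T_tool_cam" (4x4, takes a point from camera to tool coordinates, whose origin is the TCP and whose axes are the tool frame's). Camera axes: x right, y down, z forward; pixel columns grow to the right and rows downward; lengths in mm; the calibration is good to about 2 mm. A picture is of the moment at which its call begins: read the wrist's pose just before it. camera_params takes no time and is no camera call.
- bot.close_job(): hands the job in, once; it reports no verdict.
The state is a dict: "time": time; "joint_positions": joint angles; "dq": joint speeds; "tau": joint torques, N m; "tool_pos": TCP position; "tcp_rot": TCP orientation; "contact_force": force on the tool from outside, world axes, zero at the start; "moment": the same for the moment, N m; "grip_width": finger opening in mm.
Only numpy, scipy, OpenCV 4.12 (cv2) and the standard library are available. Lean on these libraries where they do the work, as an engineer would, in place of code of your own. Each camera call takes 0.05 s, during which the arm holds its last target.

TASK

Take the next probe reading at the dip station: first swing the sprung counter lever with the red post all the way round to its stop and let it spring back, then draw the orange-handled probe up out of its storage tube and lower it, upright, through the hole in the blue guide plate, without the probe ever touching the station or the beaker. Finish still holding the probe there: centred in the hole, tip in the lower half of the beaker but clear of its bottom. Do not push about or knock over the beaker or the things standing nearby.

Things in the scene. Friction and masses are not known exactly. Their poses are not given: they have to be found in the camera images.
- dip_station: Fixed dip station, turned by up to 20 degrees: a white base plate (x -50..75 mm, y -150..55 mm in its own frame, 12 mm thick), a blue guide plate 60 x 60 mm whose upper face is 115 mm and lower face 103 mm above the worktop, carried by a steel post 16 mm thick at x +58 mm (post cap top at 119 mm), and a grey counter box 62 x 62 mm, 88 mm high, centred at x +12, y -100 mm. Origin on the worktop straight under the guide hole; z up.
- guide_hole (a point): Centre of the guide hole at the upper face of the blue plate, 115 mm above the worktop. The hole is vertical, 20 mm in diameter, through a plate 12 mm thick.
- lever_pivot (a point): Point on the vertical axis of the counter lever, at the height of the red post's top (130.5 mm above the worktop). It does not move with the lever.
- lever_post (a point): Top centre of the red upright post at the free end of the counter lever, 55 mm from the pivot axis; moves with the lever. The post is 12 mm thick and stands free from 100.5 to 130.5 mm above the worktop; the steel lever arm lies below it at 95 to 100 mm. The post is pushed or pinched from above.
- counter_lever (a joint): Angle of the counter lever in rad about its upright axis: 0 at rest, 1.0 at the stop; it grows counter-clockwise seen from above. At rest the arm points to the station's -y, turned 0.5 rad towards -x; the swing carries the post mostly towards the station's +x. A spring returns it to 0; moving it takes 1.5 N at the post at rest and 3 N at the stop.
- storage_tube: Fixed white storage tube, 30 mm across, 118 mm high, on a black foot 68 mm across; upright bore 13 mm. Origin under its centre on the worktop.
- probe: Probe, 170 mm long, about 70 g, standing upright in the storage tube with its handle's shoulder on the tube's rim. Its origin is the TIP, the lower end of the 8 mm steel stem (at the start 8 mm above the worktop); z points up along the probe. Stem from 0 to 110 mm, round orange handle 22 mm in diameter from 110 to 170 mm above the tip.
- beaker: Clear glass beaker, 62 mm across, 76 mm high, inside at least 40 mm wide with its floor 3 mm above its origin, loose on the station's base plate under the guide hole. Origin: centre of its underside, 12 mm above the worktop; its rim is 15 mm below the guide plate.
- sample_cup: Loose sample cup with red lid, 70 mm across, 72 mm high, bystander. Origin under its centre.
- brown_vial: Loose small brown vial with a white cap, 25 mm across, 48 mm high, bystander. Origin under its centre.
- dropper_bottle: Loose red dropper bottle with a white tip, 33 mm across, 73 mm high, bystander. Origin under its centre.
Things that resemble listed ones, but are neither listed nor needed, are in the scene too. There is more than one size of the beaker; the one meant has the size given above.

How it is judged (in metres and radians):
On the way, in this order (a step that is already met when the one before it is completed fails the run):
1. the counter lever has been swung to its stop (value of joint counter_lever above 0.93 rad), for 0.05 s.
2. the counter lever has sprung back (value of joint counter_lever below 0.06 rad), for 0.1 s.
3. the probe is held upright above the guide hole (horizontal distance between probe and guide_hole below 0.03 m and z of probe in the frame of guide_hole above 0.001 m and contact force between probe and the fingers above 0.5 N), for 0.1 s.
At the end, for the whole second after the job is handed in: The gripper still holds the probe, at rest and within 0.08 rad of upright, its tip within 3.5 mm of the guide hole's axis and 5 to 38 mm above the beaker's underside; the probe touches neither station nor beaker, the beaker stands, and the lever is back at rest (below 0.06 rad) (contact force between probe and the fingers above 0.5 N and horizontal distance between probe and guide_hole below 0.0035 m and angle between probe's own z axis and vertical below 0.08 rad and z of probe in the frame of beaker between 0.005 and 0.038 m and contact force between probe and dip_station below 0.3 N and contact force between probe and beaker below 0.3 N and linear speed of probe below 0.01 m/s and value of joint counter_lever below 0.06 rad and angle between beaker's own z axis and vertical below 0.1 rad); the arm keeps its last pose, push and grip.
It fails at once if the probe touched the dip station (contact force between probe and dip_station above 0.5 N).
It fails at once if the probe touched the beaker (contact force between probe and beaker above 0.5 N).
It fails at once if the beaker was pushed about (distance of beaker from where it was at the start of the episode above 0.012 m).
It fails at once if a bystander was pushed about or knocked over (distance of any of sample_cup, brown_vial, dropper_bottle from where it was at the start of the episode above 0.02 m or angle between any of sample_cup, brown_vial, dropper_bottle's own z axis and vertical above 0.3 rad).
It also fails if it takes over 62 s, if anything falls off the work surface, if the arm or the gripper's body presses on something with over 40 N, if the wrist force passes 120 N, or if a joint passes its speed limit or range.

## Working session

There is one attempt and no reset: what is moved stays moved. The work goes in short steps, Python scripts to look and compute and a shell command to move; the robot and the scene stay as the last step left them, time stands still between calls to the robot, and variables do not carry over. Pictures are saved under pics/ and viewed, and the job is handed in when it is done.

```bash
mkdir -p pics
python3 - <<'E'
from plant import bot
import cv2,numpy as np
o=bot.get_obs();print(o)
for n in ["side","top","wrist"]:
    im=bot.capture(n);cv2.imwrite(f"pics/{n}0.png",im[:,:,::-1])
    p=bot.camera_params(n);print(n,{k:np.round(v,3).tolist() for k,v in p.items()})
E
```

```text
{'time': 0.0, 'joint_positions': array([-1.48502347e+00,  3.42756051e-01,  1.52505757e+00, -2.15812605e-05,
        1.27540665e+00, -1.45996193e-01]), 'dq': array([ 0.00065153, -0.0010225 ,  0.00056199, -0.00067411, -0.00052509,
        0.00143465]), 'tau': array([ 2.26890629e-04, -4.31245458e+01, -2.44221246e+01,  7.17328792e-02,
        5.61536278e-02, -1.47490937e-04]), 'tool_pos': array([ 120.57222409, -510.5253102 ,  226.01352418]), 'tcp_rot': array([-3.14137629e+00,  1.61330594e-03, -1.33902081e+00]), 'contact_force': array([-0.23327192, -0.29637789, -0.52919638]), 'moment': array([ 0.00965197, -0.02831761,  0.02359861]), 'grip_width': 91.67948669826922}
side {'fx': 500.971, 'fy': 500.971, 'cx': 318.562, 'cy': 192.854, 'R': [[0.999, 0.038, -0.003], [0.016, -0.491, -0.871], [-0.034, 0.871, -0.491]], 't': [-523.64, 136.523, 955.358]}
top {'fx': 398.901, 'fy': 398.901, 'cx': 313.773, 'cy': 199.562, 'R': [[-0.02, -0.999, 0.028], [-0.992, 0.016, -0.124], [0.124, -0.03, -0.992]], 't': [116.086, 529.904, 912.216]}
wrist {'fx': 288.825, 'fy': 288.825, 'cx': 316.975, 'cy': 200.406, 'T_tool_cam': [[1.0, 0.0, -0.001, -0.978], [0.0, 0.963, 0.269, -72.292], [0.001, -0.269, 0.963, -157.843], [0.0, 0.0, 0.0, 1.0]]}
```

View pics/side0.png

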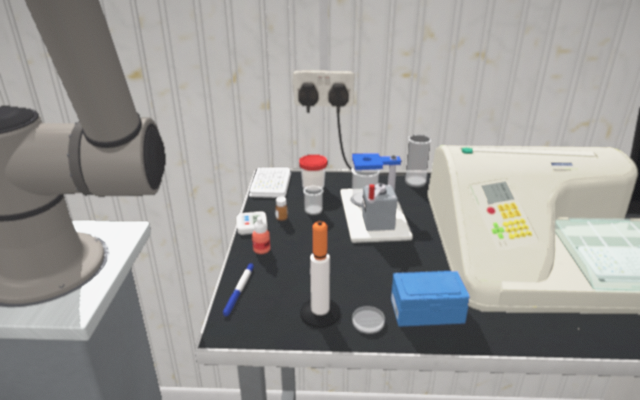

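View pics/top0.png

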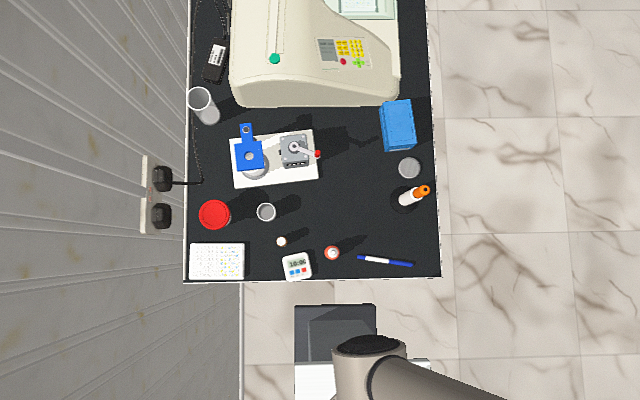

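View pics/wrist0.png

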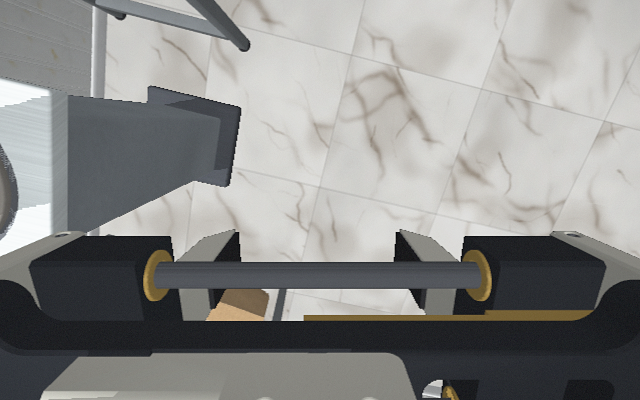

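The side view shows the probe's orange handle at about (320,238) in the white tube, the station at (375,200), the red post near (371,190) and the beaker under the blue plate. In the top view the guide hole is near (249,156), the red post (317,154), the probe cap (424,190), the sample cup (214,215), the vial (281,241) and the dropper (332,253). The clear cups at (266,211) and (200,98) are lookalikes standing off the station. I'll enlarge next.

Run:
```python
import cv2,numpy as np
t=cv2.imread("pics/top0.png");s=cv2.imread("pics/side0.png")
a=cv2.resize(t[110:200,220:345],None,fx=6,fy=6,interpolation=cv2.INTER_CUBIC)
b=cv2.resize(t[150:260,300:440],None,fx=5,fy=5,interpolation=cv2.INTER_CUBIC)
c=cv2.resize(s[140:250,290:430],None,fx=5,fy=5,interpolation=cv2.INTER_CUBIC)
cv2.imwrite("pics/a.png",a);cv2.imwrite("pics/b.png",b);cv2.imwrite("pics/c.png",c)
```

```text
(no output)
```

View pics/a.png

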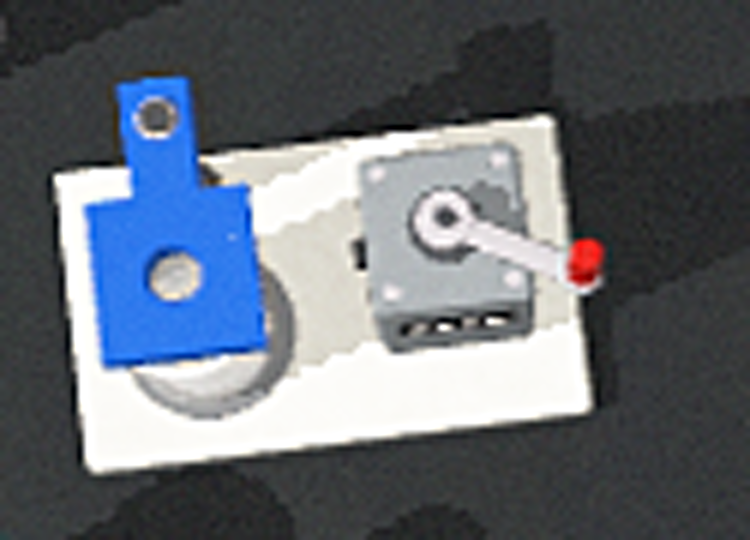

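View pics/b.png

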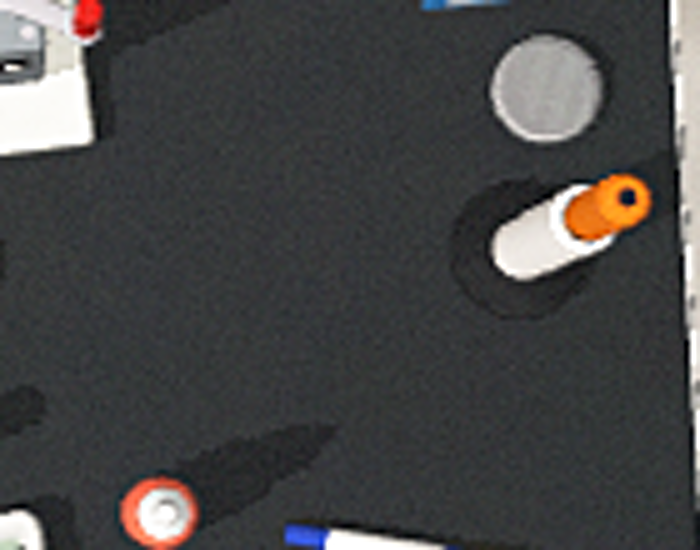

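View pics/c.png

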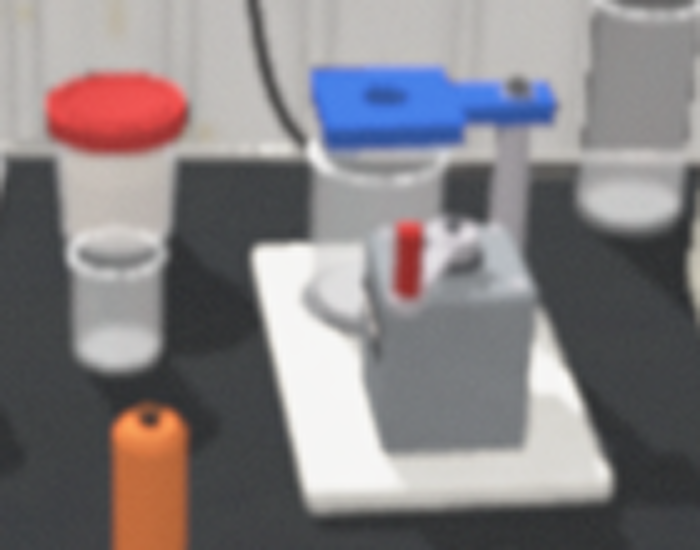

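Enlarged, the meant beaker is the 62 mm one on the base plate, partly under the blue plate. The cups at (266,211) and (200,98) stand on the black desk, so they're not it. Now I'll measure.

```bash
cat > h.py <<'E'
import numpy as np,cv2
from plant import bot
from scipy.spatial.transform import Rotation as Ro
def cam(n,obs=None):
    p=bot.camera_params(n);K=(p['fx'],p['fy'],p['cx'],p['cy'])
    if n=='wrist':
        T=np.eye(4);T[:3,:3]=Ro.from_euler('xyz',obs['tcp_rot']).as_matrix();T[:3,3]=obs['tool_pos']
        T=T@np.array(p['T_tool_cam']);R=T[:3,:3].T;return K,R,-R@T[:3,3]
    return K,np.array(p['R']),np.array(p['t'])
def ray(c,uv):
    K,R,t=c;d=R.T@np.array([(uv[0]-K[2])/K[0],(uv[1]-K[3])/K[1],1]);return -R.T@t,d/np.linalg.norm(d)
def plane(c,uv,z):
    o,d=ray(c,uv);return o+d*(z-o[2])/d[2]
def tri(c1,u1,c2,u2):
    o1,d1=ray(c1,u1);o2,d2=ray(c2,u2)
    s=np.linalg.lstsq(np.c_[d1,-d2],o2-o1,rcond=None)[0]
    a=o1+s[0]*d1;b=o2+s[1]*d2;return (a+b)/2,np.linalg.norm(a-b)
def proj(c,X):
    K,R,t=c;q=R@np.array(X)+t;return np.array([K[0]*q[0]/q[2]+K[2],K[1]*q[1]/q[2]+K[3]])
E
python3 - <<'E'
from h import *
np.set_printoptions(precision=1,suppress=True)
t=cv2.imread("pics/top0.png");s=cv2.imread("pics/side0.png")
T=cam('top');S=cam('side')
print('campos',-T[1].T@T[2],-S[1].T@S[2])
def comp(im,lo,hi,box,mode=0):
    x0,y0,x1,y1=box;h=cv2.cvtColor(im[y0:y1,x0:x1],cv2.COLOR_BGR2HSV)
    m=cv2.inRange(h,lo,hi);c,_=cv2.findContours(m,cv2.RETR_EXTERNAL,cv2.CHAIN_APPROX_NONE)
    c=max(c,key=cv2.contourArea)+np.array([x0,y0]);return m,c
# blue plate top
m,c=comp(t,(105,120,80),(125,255,255),(220,110,290,185))
ap=cv2.approxPolyDP(c,3,True)[:,0];print('blue poly');
for p in ap: print(p,plane(T,p,115))
ca=lambda x,y:((x+.5)/6-.5+220,(y+.5)/6-.5+110)
cs=lambda x,y:((x+.5)/5-.5+290,(y+.5)/5-.5+140)
cb=lambda x,y:((x+.5)/5-.5+300,(y+.5)/5-.5+150)
hole=ca(175,275);print('hole',plane(T,hole,115),tri(T,hole,S,cs(386,96)))
print('cap',plane(T,ca(155,117),119),tri(T,ca(155,117),S,cs(517,88)))
print('pivot',plane(T,ca(445,219),105),tri(T,ca(445,219),S,cs(460,243)))
print('post top',plane(T,ca(586,250),130.5),tri(T,ca(586,250),S,cs(408,228)))
for q in [(58,175),(551,117),(592,408),(90,473)]: print('base corner',plane(T,ca(*q),12))
print('probe top',plane(T,cb(627,197),178),tri(T,cb(627,197),S,cs(151,418)))
print('box top corners');
for q in [(362,158),(518,147)]: print(plane(T,ca(*q),88))
for n,q,z in [('sample',(214,215),72),('vial',(281,241),48),('dropper',(332,253),73),('bluebox',(398,124),45),('machine corner',(235,98),30),('machfront',(398,98),60)]: print(n,plane(T,q,z))
E
```

```text
campos [415.2 135.1 967.4] [ 553.7 -745.   586.5]
blue poly
[249 122] [695.5 248.2 115. ]
[239 124] [691.2 270.1 115. ]
[242 142] [650.6 263.4 115. ]
[234 144] [646.3 280.8 115. ]
[237 170] [588.5 274.  115. ]
[264 167] [594.4 215.8 115. ]
[261 141] [652.3 222.1 115. ]
[253 140] [654.8 239.5 115. ]
hole [620.5 248.7 115. ] (array([620.7, 248.9, 113.4]), np.float64(0.33817868477903273))
cap [678.3 255.5 119. ] (array([678.8, 256. , 115. ]), np.float64(1.4796670316259448))
pivot [642.7 150.9 105. ] (array([646.2, 151.1,  94.2]), np.float64(1.2862422909369244))
post top [624.  100.1 130.5] (array([622.8, 100. , 129. ]), np.float64(3.0175393253314846))
base corner [687.6 310.   12. ]
base corner [709.7 108.4  12. ]
base corner [588.   94.1  12. ]
base corner [564.4 296.4  12. ]
probe top [ 531.5 -113.8  178. ] (array([ 531. , -113.7,  178.4]), np.float64(0.7773756075724484))
box top corners
[671.1 182.1  88. ]
[674.7 123.3  88. ]
sample [495.6 331.7  72. ]
vial [435.5 184.   48. ]
dropper [406.2  69.7  73. ]
bluebox [709.9 -98.9  45. ]
machine corner [784.1 293.5  30. ]
machfront [769.  -98.1  60. ]
```

Run:
```python
from h import *
np.set_printoptions(precision=1,suppress=True)
T=cam('top');S=cam('side')
print('green',tri(T,(274,58),S,(467,150)))
print('red key',tri(T,(343,62),S,(491,211)))
print('front edge at z0, z100,z200',[plane(T,(315,107),z) for z in (0,100,200)])
t=cv2.imread("pics/top0.png");s=cv2.imread("pics/side0.png")
cv2.imwrite("pics/d.png",np.vstack([cv2.resize(s[130:310,420:640],None,fx=3,fy=3)]))
# station frame & current vectors
yaw=np.deg2rad(6.4);o=bot.get_obs();R=Ro.from_euler('xyz',o['tcp_rot']).as_matrix()
print('to pre', R.T@(np.array([593,93.8,200])-o['tool_pos']), o['tool_pos'])
```

```text
green (array([817.8, 189. , 164.8]), np.float64(1.2752206898390503))
red key (array([834. ,  36.9, 113.6]), np.float64(0.22555146074591925))
front edge at z0, z100,z200 [array([770.6,  98. ,  -0. ]), array([733.9, 101.8, 100. ]), array([697.1, 105.7, 200. ])]
to pre [-479.7 -598.6   26.9] [ 120.6 -510.6  226.2]
```

View pics/d.png

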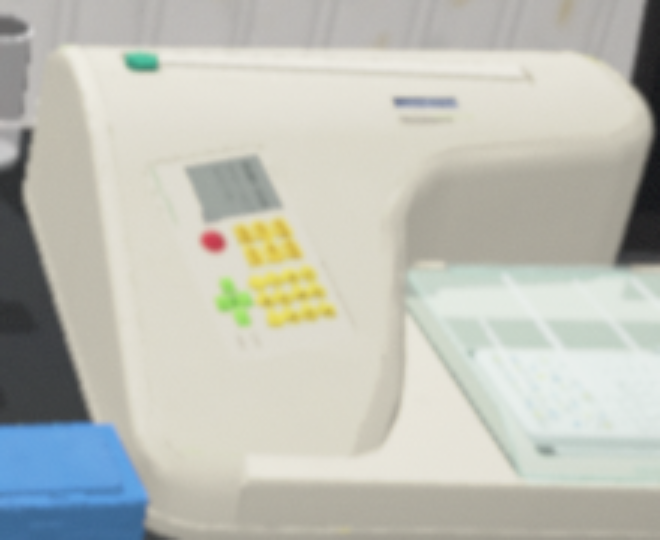

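The machine tops out around 170 mm and stays clear of the gripper. I'll carry the shut gripper towards the lever.

```bash
python3 -m inch '[[[-0.04,-0.05,0,0,0,0,1],[-0.12,-0.15,0,0,0,0,1],[-0.2,-0.25,0,0,0,0,1],[-0.29,-0.36,0,0,0,0,1],[-0.38,-0.48,0,0,0,0,1],[-0.48,-0.6,0,0,0,0,1],[-0.57,-0.71,0,0,0,0,1],[-0.66,-0.82,0,0,0,0,1],[-0.74,-0.92,0,0,0,0,1],[-0.8,-1,0,0,0,0,1]]]'
python3 -m inch '[[[-0.08,-0.1,0,0,0,0,1],[-0.16,-0.2,0,0,0,0,1],[-0.24,-0.3,0,0,0,0,1],[-0.32,-0.4,0,0,0,0,1],[-0.4,-0.5,0,0,0,0,1],[-0.48,-0.6,0,0,0,0,1],[-0.56,-0.7,0,0,0,0,1],[-0.64,-0.8,0,0,0,0,1],[-0.72,-0.9,0,0,0,0,1],[-0.8,-1,0,0,0,0,1]]]'
python3 -m inch '[[[-0.08,-0.1,0,0,0,0.02,1],[-0.16,-0.2,0,0,0,0.04,1],[-0.25,-0.31,0,0,0,0.06,1],[-0.34,-0.42,0,0,0,0.08,1],[-0.43,-0.53,0,0,0,0.1,1],[-0.52,-0.64,0,0,0,0.12,1],[-0.61,-0.75,0,0,0,0.14,1],[-0.7,-0.87,0,0,0,0.153,1],[-0.77,-0.96,0,0,0,0.153,1],[-0.8,-1,0,0,0,0.153,1]]]'
python3 - <<'E'
from h import *
np.set_printoptions(precision=2,suppress=True)
o=bot.get_obs();R=Ro.from_euler('xyz',o['tcp_rot']).as_matrix()
print(o['time'],o['tool_pos'],o['tcp_rot'],o['grip_width'],o['contact_force'])
print('shift mm',R.T@(np.array([593,93.8,106])-o['tool_pos']))
E
```

```text
time: 1.4
tool_pos: [279.1, -307.6, 226.7]
tcp_rot: [-3.141, 0.0, -1.338]
contact_force: [0.3, 0.7, 0.7]
grip_width: 0.9
time: 2.65
tool_pos: [436.5, -106.1, 226.7]
tcp_rot: [3.141, 0.0, -1.339]
contact_force: [-0.1, -0.4, -0.2]
grip_width: 0.6
time: 3.9
tool_pos: [594.1, 95.5, 226.3]
tcp_rot: [3.141, 0.0, -1.458]
contact_force: [-0.6, -0.0, 1.6]
grip_width: 0.5
3.9 [594.13  95.47 226.35] [ 3.14  0.   -1.46] 0.5241683328653062 [-0.64 -0.03  1.57]
shift mm [  1.54   1.22 120.35]
```

```bash
python3 -m inch '[[[0,0,0.06,0,0,0,1],[0,0,0.15,0,0,0,1],[0,0,0.24,0,0,0,1],[0,0,0.33,0,0,0,1],[0,0,0.42,0,0,0,1],[0,0,0.5,0,0,0,1],[0,0,0.56,0,0,0,1],[0,0,0.59,0,0,0,1],[0,0,0.6,0,0,0,1],[0,0,0.6,0,0,0,1]]]'
python3 - <<'E'
from h import *
o=bot.get_obs();print(o['time'],o['tool_pos'],o['contact_force'])
cv2.imwrite("pics/s1.png",cv2.resize(bot.capture("side")[100:260,260:460,::-1],None,fx=4,fy=4,interpolation=cv2.INTER_CUBIC))
E
```

```text
time: 5.15
tool_pos: [594.6, 94.0, 107.0]
tcp_rot: [-3.141, -0.0, -1.459]
contact_force: [-0.2, 0.7, -0.5]
grip_width: 0.3
5.15 [594.56122532  94.03702146 107.02092211] [-0.16970978  0.68679688 -0.50318352]
```

View pics/s1.png

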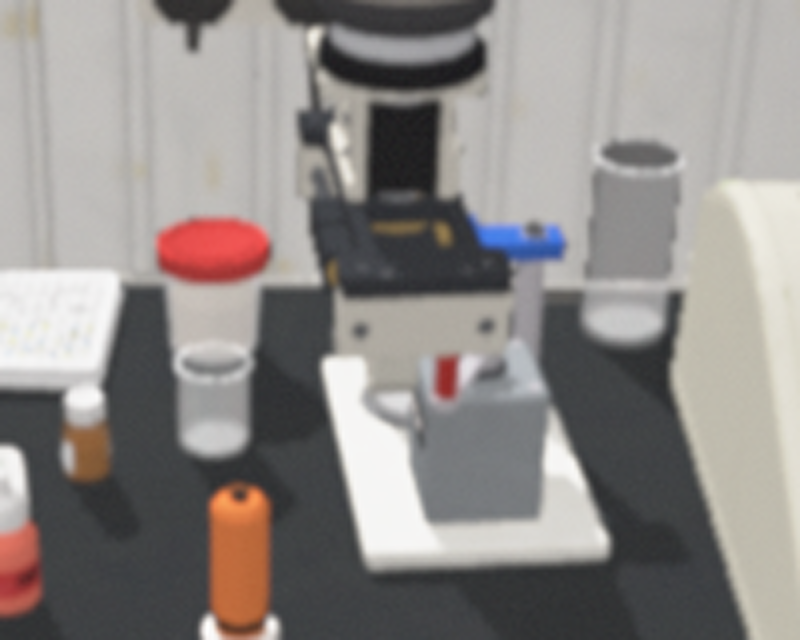

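The picture shows the shut fingers to the left of the red post (crop 447,375), clear of it. Now I'll push in station +x.

```bash
python3 -m inch '[[[0,-0.03,0,0,0,0,1],[0,-0.07,0,0,0,0,1],[0,-0.11,0,0,0,0,1],[0,-0.15,0,0,0,0,1],[0,-0.19,0,0,0,0,1],[0,-0.23,0,0,0,0,1],[0,-0.27,0,0,0,0,1],[0,-0.3,0,0,0,0,1],[0,-0.325,0,0,0,0,1],[0,-0.325,0,0,0,0,1]]]'
python3 - <<'E'
from h import *
o=bot.get_obs();print(o['time'],o['tool_pos'],o['contact_force'])
cv2.imwrite("pics/t1.png",cv2.resize(bot.capture("top")[100:220,220:360,::-1],None,fx=5,fy=5,interpolation=cv2.INTER_CUBIC))
E
```

```text
time: 6.45
tool_pos: [658.1, 103.1, 106.3]
tcp_rot: [3.139, 0.002, -1.458]
contact_force: [-6.6, 5.5, 0.6]
grip_width: 0.7
6.45 [658.13260005 103.13572613 106.31621182] [-6.58896449  5.54418173  0.6223356 ]
```

View pics/t1.png

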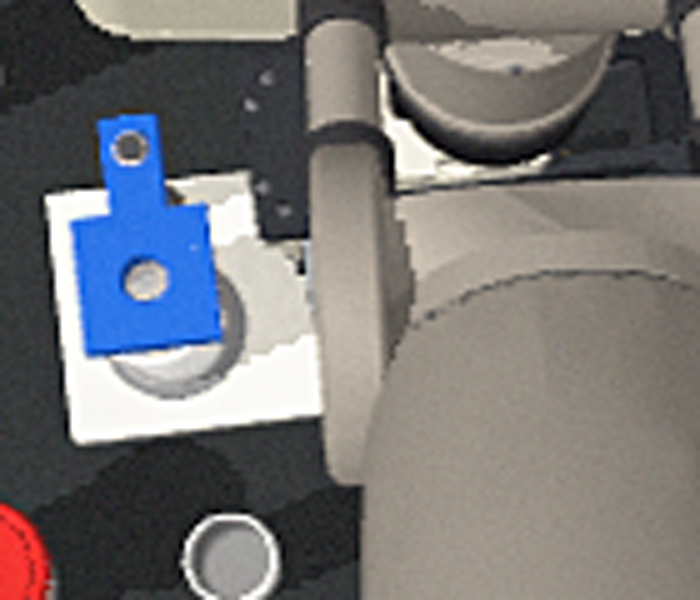

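The top view has the arm covering the lever, and the blue plate and beaker look undisturbed. The force has risen to 8.6 N, so the lever may be at the stop. I'll press on a few mm to confirm.

```bash
python3 -m inch '[[[0,-0.01,0,0,0,0,1],[0,-0.02,0,0,0,0,1],[0,-0.03,0,0,0,0,1],[0,-0.03,0,0,0,0,1],[0,-0.03,0,0,0,0,1],[0,-0.03,0,0,0,0,1],[0,-0.03,0,0,0,0,1],[0,-0.03,0,0,0,0,1],[0,-0.03,0,0,0,0,1],[0,-0.03,0,0,0,0,1]]]'
python3 - <<'E'
from h import *
o=bot.get_obs();print(o['time'],o['tool_pos'],o['contact_force'])
cv2.imwrite("pics/s2.png",cv2.resize(bot.capture("side")[120:260,290:430,::-1],None,fx=4,fy=4,interpolation=cv2.INTER_CUBIC))
E
```

```text
time: 7.75
tool_pos: [659.9, 103.9, 106.1]
tcp_rot: [3.13, 0.003, -1.458]
contact_force: [-19.9, 3.9, 7.2]
grip_width: 0.4
7.75 [659.90184918 103.89235325 106.09962099] [-19.90141625   3.87193768   7.2221914 ]
```

View pics/s2.png

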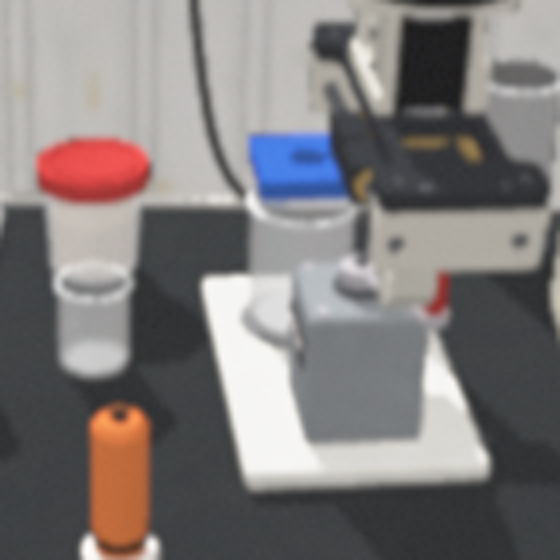

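The red post is now on the right of the box (crop 437,295). The tool stalled at x=660 (predicted 659.5) with 20 N, so the lever is at its stop. I'll back off so it springs back, then rise.

```bash
python3 -m inch '[[[0,0.04,0,0,0,0,1],[0,0.09,0,0,0,0,1],[0,0.14,0,0,0,0,1],[0,0.19,0,0,0,0,1],[0,0.24,0,0,0,0,1],[0,0.29,0,0,0,0,1],[0,0.34,0,0,0,0,1],[0,0.38,0,0,0,0,1],[0,0.4,0,0,0,0,1],[0,0.4,0,0,0,0,1]]]'
python3 - <<'E'
from h import *
np.set_printoptions(precision=1,suppress=True)
o=bot.get_obs();print(o['time'],o['tool_pos'],o['contact_force'])
cv2.imwrite("pics/s3.png",cv2.resize(bot.capture("side")[120:260,290:430,::-1],None,fx=4,fy=4,interpolation=cv2.INTER_CUBIC))
R=Ro.from_euler('xyz',o['tcp_rot']).as_matrix()
print(R.T@(np.array([531.3,-113.7,226])-o['tool_pos']))
E
```

```text
time: 9.05
tool_pos: [585.4, 93.0, 106.8]
tcp_rot: [-3.141, -0.0, -1.459]
contact_force: [0.2, -0.7, 0.4]
grip_width: 0.3
9.05 [585.4  93.  106.8] [ 0.2 -0.7  0.4]
[ 199.4   76.7 -119.2]
```

View pics/s3.png

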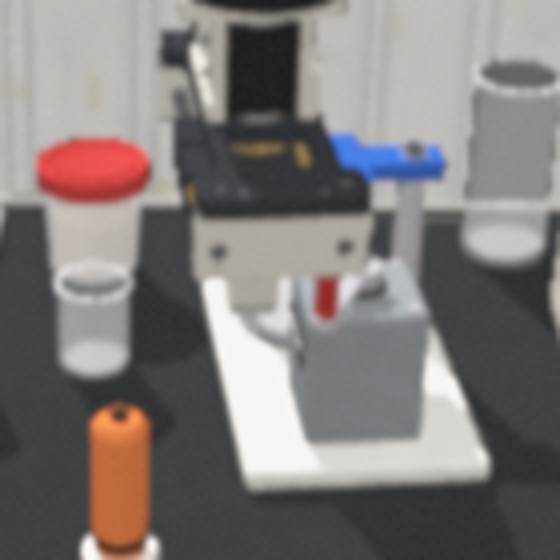

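The post is back at its rest pixel (x≈371 in the full frame). Next I'll rise and go over the probe with the jaws open.

```bash
python3 -m inch '[[[0,0,-0.15,0,0,0,1],[0,0,-0.35,0,0,0,0],[0.06,0.02,-0.55,0,0,0,-1],[0.2,0.08,-0.6,0,0,0,-1],[0.36,0.14,-0.6,0,0,0,-1],[0.52,0.2,-0.6,0,0,0,-1],[0.68,0.26,-0.6,0,0,0,-1],[0.83,0.32,-0.6,0,0,0,-1],[0.94,0.36,-0.6,0,0,0,-1],[1,0.384,-0.6,0,0,0,-1]]]'
python3 - <<'E'
from h import *
np.set_printoptions(precision=1,suppress=True)
o=bot.get_obs();print(o['time'],o['tool_pos'],o['contact_force'],o['grip_width'])
im=bot.capture("wrist");cv2.imwrite("pics/w2.png",im[:,:,::-1])
t=bot.capture("top");cv2.imwrite("pics/t2.png",t[:,:,::-1])
W=cam('wrist',o)
print('expect handle top at',proj(W,[531.3,-113.7,178]))
R=Ro.from_euler('xyz',o['tcp_rot']).as_matrix()
print(R.T@(np.array([531.3,-113.7,131])-o['tool_pos']))
E
```

```text
time: 10.35
tool_pos: [531.3, -115.4, 226.7]
tcp_rot: [-3.141, -0.0, -1.46]
contact_force: [-0.0, 0.6, -0.1]
grip_width: 85.7
10.35 [ 531.3 -115.4  226.7] [-0.   0.6 -0.1] 85.66680528403093
expect handle top at [316.4 218.7]
[-1.7 -0.2 95.7]
```

View pics/w2.png

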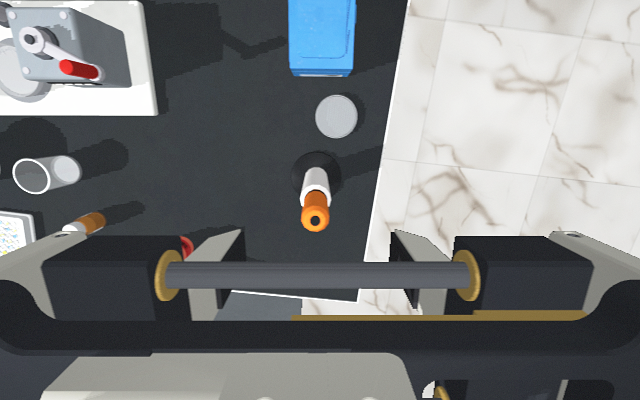

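View pics/t2.png

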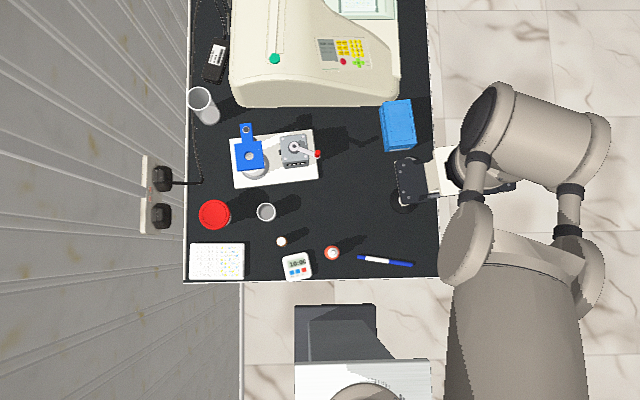

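In the wrist view the handle top is at (315,219), against an expected (316,219). The top view shows the lever at rest. I'll descend and grip.

```bash
python3 -m inch '[[[-0.008,0,0.03,0,0,0,-1],[-0.008,0,0.09,0,0,0,-1],[-0.008,0,0.16,0,0,0,-1],[-0.008,0,0.23,0,0,0,-1],[-0.008,0,0.3,0,0,0,-1],[-0.008,0,0.37,0,0,0,-1],[-0.008,0,0.43,0,0,0,-1],[-0.008,0,0.47,0,0,0,-1],[-0.008,0,0.478,0,0,0,-1],[-0.008,0,0.478,0,0,0,-1]]]'
python3 -m inch '[[[0,0,0,0,0,0,0],[0,0,0,0,0,0,0.2],[0,0,0,0,0,0,0.4],[0,0,0,0,0,0,0.6],[0,0,0,0,0,0,1],[0,0,0,0,0,0,1],[0,0,0,0,0,0,1],[0,0,0,0,0,0,1],[0,0,0,0,0,0,1],[0,0,0,0,0,0,1]]]'
python3 - <<'E'
from h import *
np.set_printoptions(precision=1,suppress=True)
o=bot.get_obs();print(o['time'],o['tool_pos'],o['contact_force'],o['grip_width'])
im=bot.capture("side");cv2.imwrite("pics/s4.png",cv2.resize(im[180:340,220:420,::-1],None,fx=4,fy=4,interpolation=cv2.INTER_CUBIC))
E
```

```text
time: 11.7
tool_pos: [531.3, -112.8, 131.3]
tcp_rot: [-3.141, -0.0, -1.459]
contact_force: [0.1, -0.3, 0.3]
grip_width: 91.7
time: 12.95
tool_pos: [531.2, -112.7, 131.1]
tcp_rot: [-3.142, -0.0, -1.459]
contact_force: [0.0, 0.6, 1.3]
grip_width: 21.4
12.95 [ 531.2 -112.7  131.1] [0.  0.6 1.3] 21.388727235341612
```

View pics/s4.png

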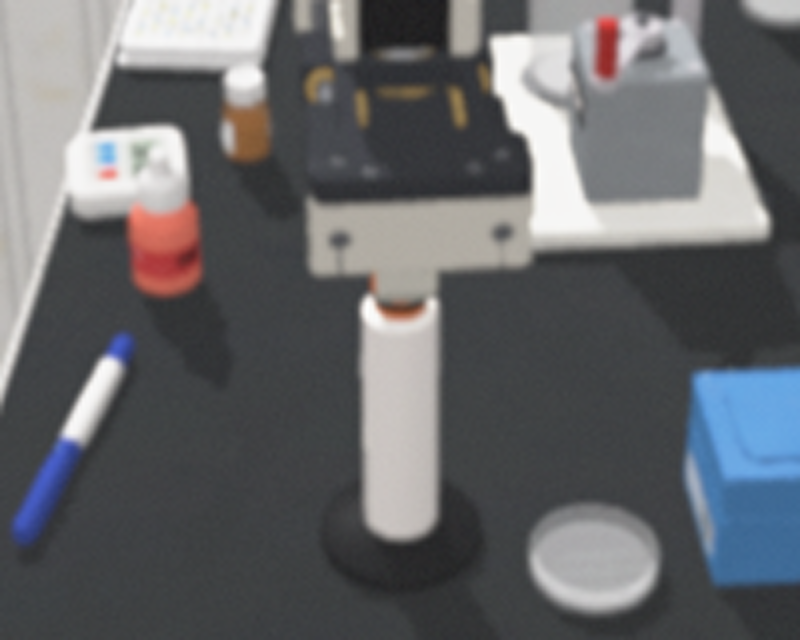

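The jaws hold the handle (opening 21.4 mm) just above the tube. I'll lift straight up.

```bash
python3 -m inch '[[[0,0,-0.03,0,0,0,1],[0,0,-0.09,0,0,0,1],[0,0,-0.17,0,0,0,1],[0,0,-0.25,0,0,0,1],[0,0,-0.33,0,0,0,1],[0,0,-0.41,0,0,0,1],[0,0,-0.5,0,0,0,1],[0,0,-0.58,0,0,0,1],[0,0,-0.64,0,0,0,1],[0,0,-0.67,0,0,0,1]]]'
python3 - <<'E'
from h import *
np.set_printoptions(precision=1,suppress=True)
o=bot.get_obs();print(o['time'],o['tool_pos'],o['tcp_rot'],o['contact_force'],o['grip_width'])
im=bot.capture("side");cv2.imwrite("pics/s5.png",cv2.resize(im[140:340,220:420,::-1],None,fx=3,fy=3,interpolation=cv2.INTER_CUBIC))
im=bot.capture("wrist");cv2.imwrite("pics/w5.png",im[:,:,::-1])
R=Ro.from_euler('xyz',o['tcp_rot']).as_matrix()
print(R.T@(np.array([620.6,248.8,265])-o['tool_pos']))
E
```

```text
time: 14.25
tool_pos: [531.3, -112.8, 266.2]
tcp_rot: [-3.141, -0.001, -1.459]
contact_force: [0.4, -0.7, -0.0]
grip_width: 21.4
14.25 [ 531.3 -112.8  266.2] [-3.1 -0.  -1.5] [ 0.4 -0.7 -0. ] 21.362829142647552
[-349.4 -129.     1.1]
```

View pics/s5.png

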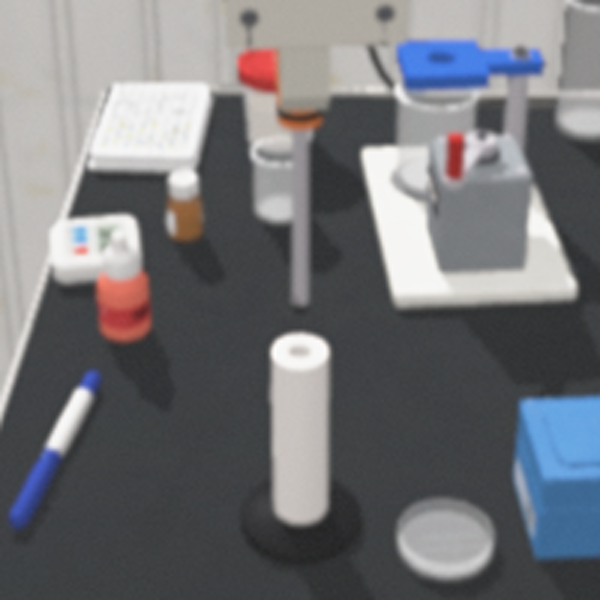

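View pics/w5.png

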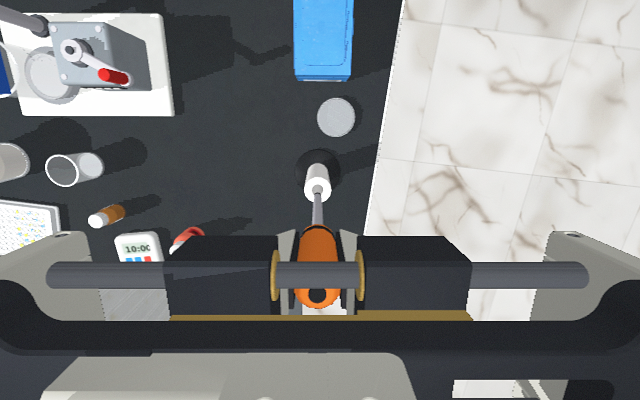

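The probe is out. In the side crop its stem runs (302,130) to (300,305), and in the wrist view the tip is near (317,188). I'll check the tip against the expected vertical.

Run:
```python
from h import *
np.set_printoptions(precision=1,suppress=True)
o=bot.get_obs();S=cam('side');W=cam('wrist',o)
tp=o['tool_pos'];tip=tp+[0,0,-123]
print('side tip exp',(proj(S,tip)-[220,140])*3,'110 up',(proj(S,tip+[0,0,100])-[220,140])*3)
print('wrist tip exp',proj(W,tip),proj(W,tip+[0,0,60]))
w=cv2.imread('pics/w5.png');cv2.imwrite('pics/w5c.png',cv2.resize(w[150:250,260:370],None,fx=6,fy=6,interpolation=cv2.INTER_CUBIC))
```

```text
side tip exp [300.8 307.1] 110 up [300.6 135.4]
wrist tip exp [318.3 194.6] [318.5 213.1]
```

View pics/w5c.png

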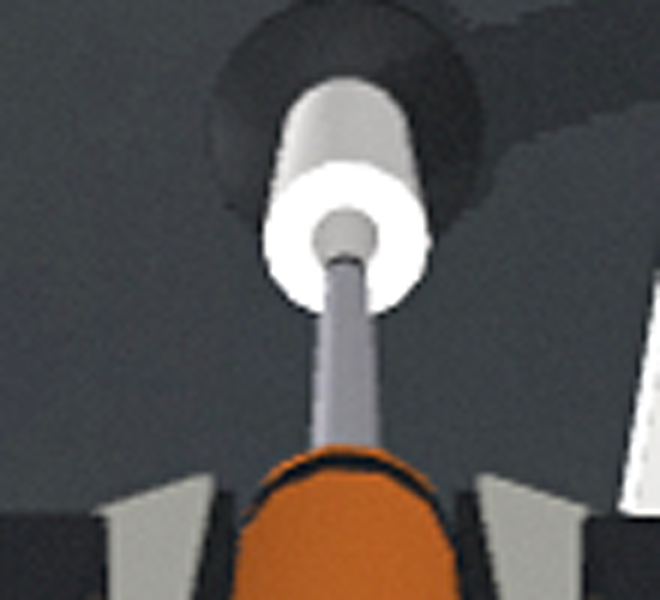

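The tip shows at wrist (317.4,193.2) against an expected (318.3,194.6), so the probe is upright to about 1 mm. I'll carry it to above the hole.

```bash
python3 -m inch '[[[-0.03,-0.01,0,0,0,0,1],[-0.1,-0.04,0,0,0,0,1],[-0.19,-0.07,0,0,0,0,1],[-0.29,-0.11,0,0,0,0,1],[-0.39,-0.145,0,0,0,0,1],[-0.49,-0.18,0,0,0,0,1],[-0.59,-0.22,0,0,0,0,1],[-0.69,-0.255,0,0,0,0,1],[-0.78,-0.29,0,0,0,0,1],[-0.87,-0.32,0,0,0,0,1]]]'
python3 -m inch '[[[-0.09,-0.035,0,0,0,0,1],[-0.19,-0.07,0,0,0,0,1],[-0.29,-0.11,0,0,0,0,1],[-0.39,-0.145,0,0,0,0,1],[-0.49,-0.18,0,0,0,0,1],[-0.59,-0.22,0,0,0,0,1],[-0.69,-0.255,0,0,0,0,1],[-0.79,-0.29,0,0,0,0,1],[-0.85,-0.315,0,0,0,0,1],[-0.877,-0.325,0,0,0,0,1]]]'
python3 -m inch '[[[0,0,0,0,0,0,1],[0,0,0,0,0,0,1],[0,0,0,0,0,0,1],[0,0,0,0,0,0,1],[0,0,0,0,0,0,1],[0,0,0,0,0,0,1],[0,0,0,0,0,0,1],[0,0,0,0,0,0,1],[0,0,0,0,0,0,1],[0,0,0,0,0,0,1]]]'
python3 - <<'E'
from h import *
np.set_printoptions(precision=1,suppress=True)
o=bot.get_obs();print(o['time'],o['tool_pos'],o['tcp_rot'],o['contact_force'],o['grip_width'])
s=bot.capture("side")[:,:,::-1];w=bot.capture("wrist")[:,:,::-1];t=bot.capture("top")[:,:,::-1]
cv2.imwrite('pics/s6.png',s);cv2.imwrite('pics/w6.png',w);cv2.imwrite('pics/t6.png',t)
cv2.imwrite("pics/s6c.png",cv2.resize(s[110:210,330:420],None,fx=6,fy=6,interpolation=cv2.INTER_CUBIC))
cv2.imwrite("pics/w6c.png",cv2.resize(w[130:250,250:380],None,fx=6,fy=6,interpolation=cv2.INTER_CUBIC)[:600])
S=cam('side');W=cam('wrist',o);tip=o['tool_pos']-[0,0,123]
h=np.array([620.6,248.8,115])
print('tip',proj(S,tip),proj(W,tip),'hole',proj(S,h),proj(W,h))
E
```

```text
time: 15.6
tool_pos: [575.5, 69.0, 265.0]
tcp_rot: [3.141, -0.0, -1.459]
contact_force: [-0.1, -0.4, 0.2]
grip_width: 21.2
time: 16.85
tool_pos: [620.5, 249.7, 264.8]
tcp_rot: [3.141, -0.0, -1.458]
contact_force: [0.2, -0.4, -0.2]
grip_width: 21.3
time: 18.1
tool_pos: [620.4, 248.9, 265.1]
tcp_rot: [3.142, -0.0, -1.459]
contact_force: [-0.4, -0.8, -0.2]
grip_width: 21.4
18.1 [620.4 248.9 265.1] [ 3.1 -0.  -1.5] [-0.4 -0.8 -0.2] 21.383312315271187
tip [367.4 146.8] [318.3 194.5] hole [366.9 158.2] [318.3 188.2]
```

View pics/s6c.png

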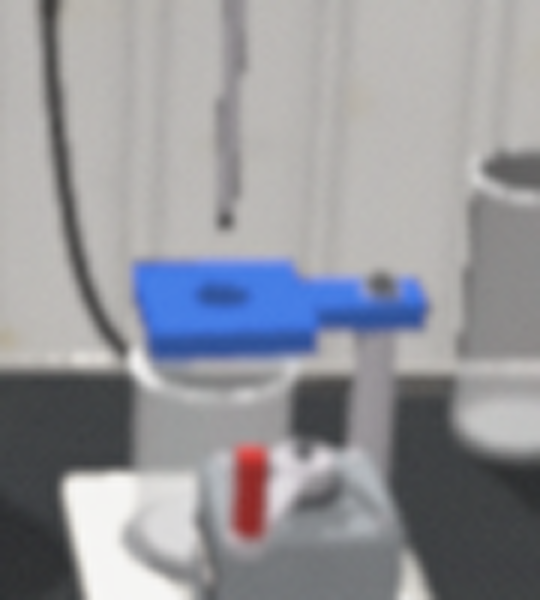

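View pics/w6c.png

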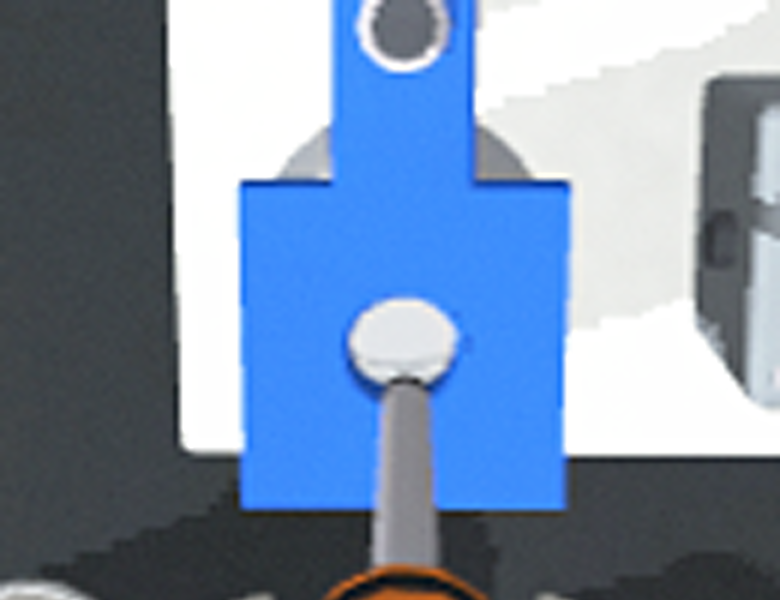

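View pics/t6.png

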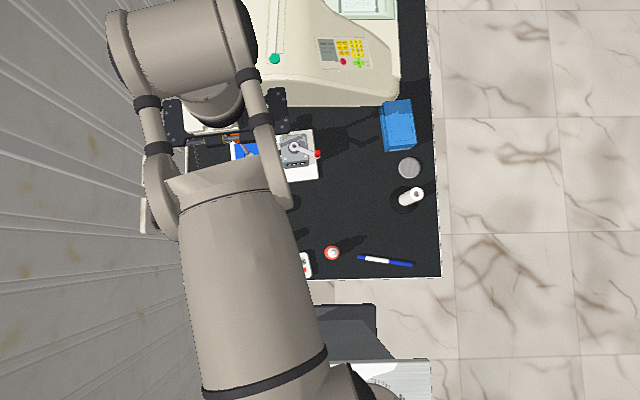

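In the wrist crop the hole centre is at (403,343) and the stem tip at (406,380). Both are off their predictions by the same ~1.4 px, so they line up to about 0.5 mm. The side crop agrees, with the tip at (225,222) over the hole at (222,295). I'll lower to just above the plate and compare directly.

```bash
python3 -m inch '[[[0,0,0.02,0,0,0,1],[0,0,0.04,0,0,0,1],[0,0,0.06,0,0,0,1],[0,0,0.08,0,0,0,1],[0,0,0.1,0,0,0,1],[0,0,0.11,0,0,0,1],[0,0,0.11,0,0,0,1],[0,0,0.11,0,0,0,1],[0,0,0.11,0,0,0,1],[0,0,0.11,0,0,0,1]]]'
python3 - <<'E'
from h import *
np.set_printoptions(precision=1,suppress=True)
o=bot.get_obs();print(o['time'],o['tool_pos'],o['contact_force'])
s=bot.capture("side")[:,:,::-1];w=bot.capture("wrist")[:,:,::-1]
cv2.imwrite('pics/s7.png',s);cv2.imwrite('pics/w7.png',w)
cv2.imwrite("pics/s7c.png",cv2.resize(s[130:190,340:400],None,fx=8,fy=8,interpolation=cv2.INTER_CUBIC))
cv2.imwrite("pics/w7c.png",cv2.resize(w[160:230,280:360],None,fx=8,fy=8,interpolation=cv2.INTER_CUBIC))
S=cam('side');W=cam('wrist',o);tip=o['tool_pos']-[0,0,123]
h=np.array([620.6,248.8,115])
print('tip',(proj(S,tip)-[340,130])*8,(proj(W,tip)-[280,160])*8,'hole',(proj(S,h)-[340,130])*8,(proj(W,h)-[280,160])*8)
# blue plate contour in wrist
m=cv2.inRange(cv2.cvtColor(w,cv2.COLOR_BGR2HSV),(105,120,80),(125,255,255))
cs,_=cv2.findContours(m,cv2.RETR_EXTERNAL,cv2.CHAIN_APPROX_NONE);c=max(cs,key=cv2.contourArea)
print(cv2.approxPolyDP(c,3,True)[:,0].tolist())
E
```

```text
time: 19.5
tool_pos: [620.5, 248.9, 243.2]
tcp_rot: [-3.141, -0.0, -1.459]
contact_force: [0.6, -0.5, -0.8]
grip_width: 21.1
19.5 [620.5 248.9 243.2] [ 0.6 -0.5 -0.8]
tip [215.4 207.8] [306.5 276.1] hole [215.1 225.2] [307.4 265. ]
[[639, 90], [608, 89], [603, 94], [600, 90], [603, 95], [591, 94], [592, 98], [591, 91], [566, 94], [547, 176], [567, 181], [565, 173], [581, 122], [569, 181], [583, 185], [578, 183], [583, 177], [594, 126], [602, 121], [604, 131], [639, 126]]
```

View pics/s7c.png

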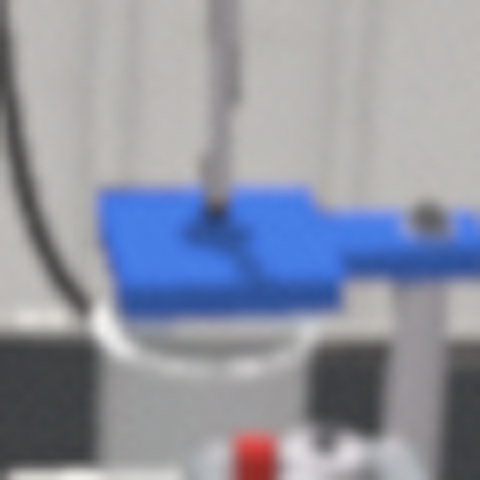

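View pics/w7c.png

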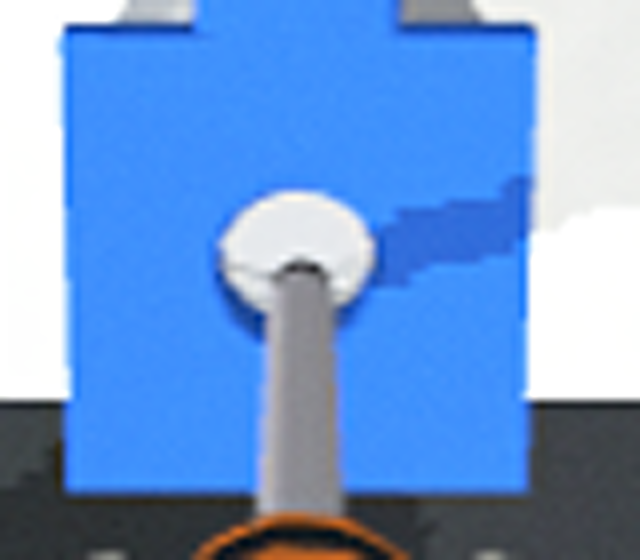

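In the wrist crop the tip (300,273) sits over the hole, whose centre is about (298,262). That means centred within ~0.5 mm, allowing for the tip being 5 mm above the plate. The side view agrees. I'll lower halfway, then check.

```bash
python3 -m inch '[[[-0.0015,0,0.02,0,0,0,1],[-0.0015,0,0.05,0,0,0,1],[-0.0015,0,0.08,0,0,0,1],[-0.0015,0,0.11,0,0,0,1],[-0.0015,0,0.14,0,0,0,1],[-0.0015,0,0.17,0,0,0,1],[-0.0015,0,0.2,0,0,0,1],[-0.0015,0,0.22,0,0,0,1],[-0.0015,0,0.22,0,0,0,1],[-0.0015,0,0.22,0,0,0,1]]]'
python3 - <<'E'
from h import *
o=bot.get_obs();print(o['time'],o['tool_pos'],o['contact_force'],o['grip_width'])
w=bot.capture("wrist")[:,:,::-1]
cv2.imwrite("pics/w8c.png",cv2.resize(w[150:230,270:370],None,fx=7,fy=7,interpolation=cv2.INTER_CUBIC))
E
```

```text
time: 20.85
tool_pos: [620.5, 249.2, 199.4]
tcp_rot: [-3.141, 0.0, -1.459]
contact_force: [1.0, 0.2, -0.6]
grip_width: 21.5
20.85 [620.53407294 249.24597078 199.36190365] [ 0.97266176  0.20174609 -0.5949459 ] 21.543158298707016
```

View pics/w8c.png

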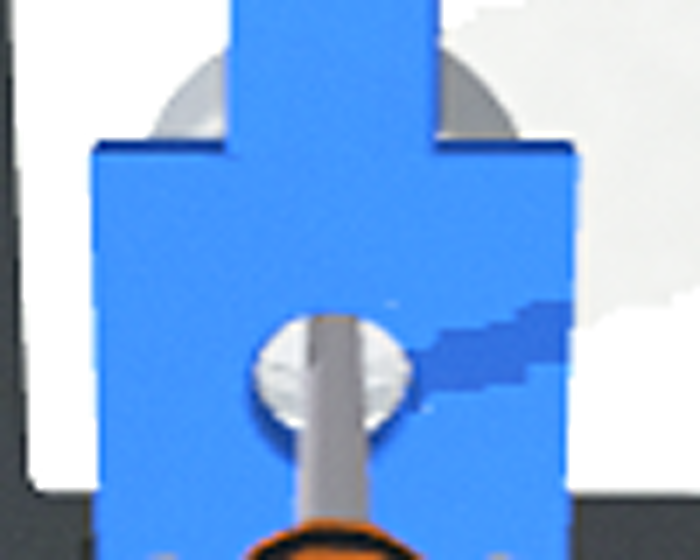

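The stem (x≈334) runs down through the hole (x 250 to 412, centre 331), centred and touching nothing. I'll lower the rest.

```bash
python3 -m inch '[[[0,0,0.02,0,0,0,1],[0,0,0.05,0,0,0,1],[0,0,0.08,0,0,0,1],[0,0,0.11,0,0,0,1],[0,0,0.14,0,0,0,1],[0,0,0.17,0,0,0,1],[0,0,0.2,0,0,0,1],[0,0,0.215,0,0,0,1],[0,0,0.22,0,0,0,1],[0,0,0.22,0,0,0,1]]]'
python3 - <<'E'
from h import *
np.set_printoptions(precision=1,suppress=True)
o=bot.get_obs();print(o['time'],o['tool_pos'],o['tcp_rot'],o['contact_force'],o['grip_width'],abs(o['dq']).max())
w=bot.capture("wrist")[:,:,::-1];s=bot.capture("side")[:,:,::-1]
cv2.imwrite("pics/w9c.png",cv2.resize(w[150:230,270:370],None,fx=7,fy=7,interpolation=cv2.INTER_CUBIC))
cv2.imwrite("pics/s9c.png",cv2.resize(s[130:230,330:420],None,fx=6,fy=6,interpolation=cv2.INTER_CUBIC))
S=cam('side');print('tip exp in crop',(proj(S,o['tool_pos']-[0,0,123])-[330,130])*6)
E
```

```text
time: 22.15
tool_pos: [620.5, 249.2, 155.2]
tcp_rot: [-3.141, -0.0, -1.459]
contact_force: [-0.3, 0.5, -1.4]
grip_width: 21.2
22.15 [620.5 249.2 155.2] [-3.1 -0.  -1.5] [-0.3  0.5 -1.4] 21.20775767887697 0.003474293752911346
tip exp in crop [211.1 366.9]
```

View pics/w9c.png

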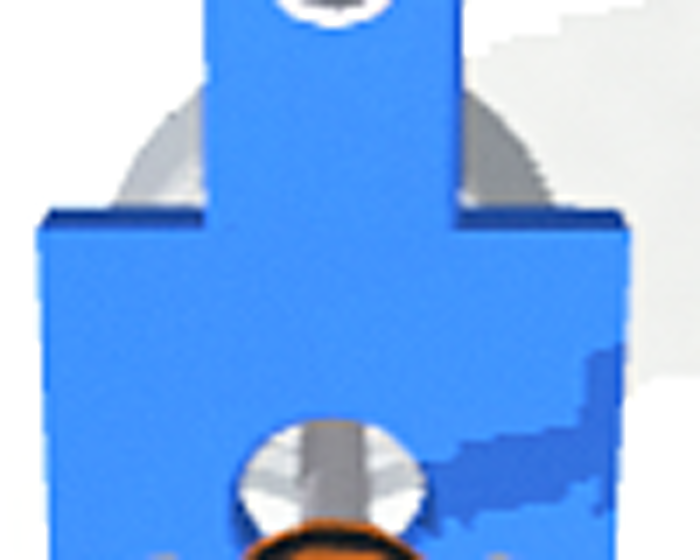

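View pics/s9c.png

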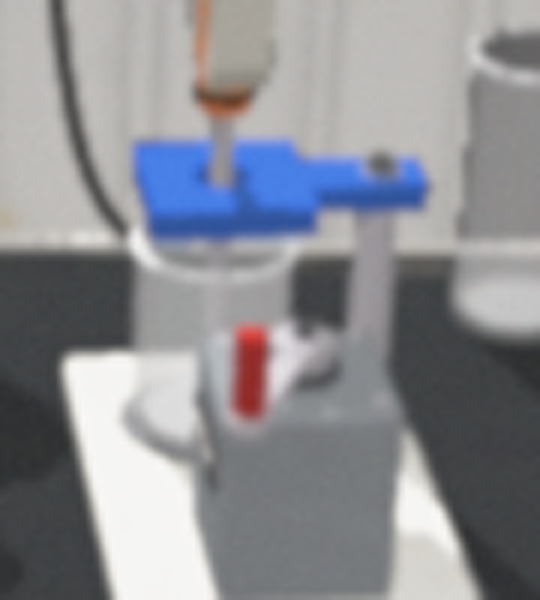

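The wrist crop shows the stem (x≈335) in the middle of the hole (240 to 427, centre 333). In the side view it hangs upright inside the beaker with the red post at rest. The tip works out at z≈32 mm, about 20 mm above the beaker's underside. Handing in.

```bash
python3 -c "
from plant import bot
print(bot.close_job()); print(bot.get_obs()['time'])"
```

```text
the job is handed in; nothing more can be done
None
the job is handed in; nothing more can be done
```

I swung the counter lever to its stop and let it spring back, drew the probe from its tube, and lowered it through the guide hole. I handed the job in at about 22 s, still holding the probe. The system gives no verdict, so these are my own last checks:

- **Lever:** the push stalled against about 20 N at the position I had predicted for the stop. Afterwards the red post was back at its starting pixel, and it was still there in the last side view.
- **Centring:** the stem is within about 0.5 mm of the hole's centre across the jaws. I measured the other direction less sharply; there it looked within 1–2 mm.
- **Depth:** the tip is at about 32 mm above the worktop, or 20 mm above the beaker's underside. I worked this out from the grasp height, because the tip itself was hidden in the last view.
- **Contact and grip:** after the push the measured force stayed near noise (about 1.5 N or less), which is too coarse to prove the 0.5 N touch limit. The views showed no contact, the jaws held at 21 mm on the handle, and the arm was still.
- **Surroundings:** the beaker looked unmoved throughout. I did not check the sample cup and vial again after the final lowering.

No check failed. The wrist camera read about 1.4 px (1.5 mm) off, but equally for the tip and the hole, so I lined them up against each other.

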